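# Pack the plaster pear in its bayonet storage tin

## Task

Put the little plaster pear away: stand it upright in the middle of the open tin, then close the tin with its green lid. Drop the lid's two yellow lugs into the gaps in the rim (marked yellow on the tin), push the lid down against the spring and twist it a quarter turn clockwise (seen from above) until the lugs spring up into the locking notches under the red rim pieces. Let go of it, and leave the other things on the bench where they are.

Things in the scene. Friction and masses are not known exactly. Their poses are not given: they have to be found in the camera images.
- tin: Fixed round ribbed steel tin, outer diameter 156 mm, inner 144, 101 mm high; origin at the centre of its underside, z up; inside floor 5 mm above the origin. An inward rim (inner diameter 118 mm, underside 90 mm above the origin, top 101 mm) runs round the mouth, broken by two entry gaps 38 mm wide at its +x and -x sides (yellow bars outside the tin).
- tin_mouth (a point): Centre of the tin's mouth, 101 mm above the tin's origin.
- tin_gap (a point): Middle of the entry gap on the tin's +x side, at the rim's top, 68 mm from the tin's axis; the other gap is opposite. From a gap the lugs can turn only clockwise (seen from above), below the rim; a wall stops them anticlockwise.
- tin_notch (a point): Locking notch below the red rim piece on the tin's -y side, 90 degrees clockwise from the +x gap, 68 mm from the axis; its roof is 95 mm above the tin's origin, 5 mm higher than the rim's underside; about 35 mm wide; a wall just past it stops the lug. The other notch is opposite.
- pressure_ring (a joint): Spring-loaded black ring inside the tin's mouth (inner diameter 98 mm; the pear passes through), on which the lid lands. 0 = fully up, its top 96 mm above the tin's origin; grows in m as pressed down, stop at 0.022. Force 3.3 N plus 0.55 N per mm. Under the lid: it can turn from 0.013 on (0.017 is good: 12.6 N less the lid's weight); locked reads 0.008.
- lid: Loose green metal lid, about 280 g; origin at the centre of its underside, z up. Flange of 110 mm diameter, 7 mm thick; hollow dome in the middle, flat top 30 mm above the origin, inside 64 mm wide, 25 mm high (for the pear's tip). Origin above the tin's: 96 mm resting on the ring in the gaps, 74 to 83 mm when it can turn, 88 mm locked. Locked, its x axis lies along the tin's y axis.
- lid_grip (a point): Middle of the lid's dark wooden handle bar, 52 mm above the lid's origin: where to hold it. The bar runs along the lid's x axis: 66 mm long, 18 mm thick, 30 to 66 mm above the lid's origin.
- lid_lug (a point): Tip of the yellow lug on the lid's +x side, 68 mm from the lid's axis; a like one is on the -x side (either may go in either gap). Lugs are 22 mm wide and 7 mm thick, at 0 to 7 mm above the lid's origin, in line with the handle bar.
- pear: Loose white plaster pear standing upright, 160 g (varies), 88 mm high with its stem, belly diameter 56 mm at 24 mm height, nearly straight neck of diameter 29 mm at 48 mm height to 26 mm at 70 mm height; origin at the centre of its flat foot (36 mm wide), z up.
- pear_neck (a point): Where to hold the pear: on its axis in the neck, 64 mm above the foot, 27 mm wide.
- bust: Bystander: terracotta head on a dark wooden block, 148 mm high, 80 mm wide; origin under its centre.
- cast_hand: Bystander: white cast hand lying palm up, about 150 mm long, 50 mm high; origin under the palm.
- tool_pot: Bystander: steel pot with modelling tools, 72 mm diameter, about 185 mm high; origin under its centre.
- spatula: Bystander: spatula, 200 mm long, lying flat.
Things that resemble listed ones, but are neither listed nor needed, are in the scene too. Of the things shaped like the lid, the green one is meant. What is shaped like the tin but purple is not meant.

How it is judged:
By the outcome, as a careful person would: the job done as asked, in the order asked, and still so for the second after the job is handed in, with the robot touching nothing.
It also fails if it takes over 64 s, if anything falls off the work surface, if the arm or the gripper's body presses on something with over 40 N, if the wrist force passes 120 N, or if a joint passes its speed limit or range.

## Robot

A 6-joint arm with a two-finger parallel gripper is mounted at the origin on the work surface. World frame = base frame: x ahead of the robot, y to its left, z up, the work surface at z = 0. Lengths are in mm, angles in rad, forces in N, time in s.
With the tool pointing down it reaches from about 275 to 750 mm from the base axis. Payload 10.2 kg.
Tool frame: the origin (TCP) lies between the finger pads; the fingertips stand 17 mm ahead of it and the grasp point (between the pads) lies 2 mm behind it (tips_ahead is the distance from the TCP to the fingertips, in mm); z points along the fingers, y is the line along which they close (so a half turn about z gives the same grasp; the last joint's range is limited). The gripper opens to 85 mm and grips with 20 to 120 N. Pads are 22 mm wide; open, the fingers measure 114 mm over their backs; the gripper's body (76 mm by 85 mm) begins 54 mm behind the grasp point. The pads swing forward as they close: fully open they stand 13 mm farther back than shut.
Start: joints at [-1.407, 0.313, 1.498, -0, 1.331, -0.223], TCP at [198.032, -486.225, 248.294] pointing down, gripper open.
Joint ranges: [-2.94, 2.94], [-0.97, 2.17], [0.19, 2.56], [-1.23, 4.37], [0.02, 3.11], [-2.88, 2.88]. Speed limits (rad/s): [2.39, 2.39, 3.01, 3.14, 3.14, 3.14].

## Interface

Orientations are given as a unit quaternion [w, x, y, z].
In Python, from rig import sense, capture, finish_job, boxes_of, tips_ahead gives the robot as it stands.
- The arm moves only by the tool drive_tool, never from a script. Its argument "commands" is text: rows parted by semicolons, each of 7 numbers parted by spaces: the shift along the world's x, y, z in units of 0.1 m (1.0 is 0.1 m), then the turn, a rotation vector about the world's x, y, z in units of pi/4 rad (1.0 is pi/4 rad), then the opening in per cent of the stroke, from 0 (shut) to 100 (fully open). A call has 1 to 20 rows; each row shifts and turns the commanded pose from where the row before left it; what a row does not reach is not made up. A row lasts 1/12 s, in which the tool goes at most 41.7 mm and 7.16 degrees, less where a joint would pass 70% of its speed; a pose out of reach is approached as far as the arm can. A call with a number of a shift or a turn outside -1 to 1 is refused whole. A call with a gripper value outside its range is refused whole. The fingers move at their own pace and stop on an object; "force" is the grip in N (left out, the last holds). Time passes only in rows, so rows that do not move let the fingers close. It gives the time, the measured TCP pose, the force, the opening and the grip force at its end, in the units of the state.
- sense(): the state, without advancing time (a new reading comes with each control period).
- capture(name): name is "scene" or "side" or "wrist"; returns a dict with "pixels" (420x560x3 uint8, blue, green, red), "fov_y" (degrees; the focal length in pixels is half the picture's height over the tangent of half this angle, whatever the lens; pixels are square), "cx", "cy" (the principal point, pixels), "k1" (the pictures are not rectified: a ray, as slopes to the right and down, at radius r is drawn at 1 + k1 r^2 times it, then the intrinsics apply), "position" and "attitude" of the camera in the world; the wrist camera has in their place "tool_from_camera" (4x4, takes a point from camera to tool coordinates, whose origin is the TCP and whose axes are the flange's). Camera axes: x right, y down, z forward; pixel columns grow to the right and rows downward; lengths in mm; the calibration is good to about 2 mm. A picture is of the moment at which its call begins: read the wrist's pose just before it. There is no depth.
- finish_job(): hands the job in; it is judged then, once.
Trained networks look in a picture, given as the dict that the camera call returned (one of the last four; its "shot" number tells which), for a name from the list of things; names that differ only in an ending like _2 or _b are one class to them, and where a whole thing is asked for, a point or a joint stands for the part that bears it (a point fixed in the world has none). Each returns a list of dicts, best first, with "confidence" (0 to 1); they miss things now and then, are a little off and sometimes report something else, mostly with a low value. They report only what shows in the picture. A call takes as long as a camera call. They do not tell look-alikes from the thing itself.
- boxes_of(picture, name): "position" ([column, row] in pixels, amid what is visible of it).
The state is a dict: "time_s": time; "joints": joint angles; "dq": joint speeds; "tau": joint torques, N m; "eef_pos": TCP position; "ee_rot": TCP orientation; "force": force on the tool from outside, world axes, zero at the start; "wrist_torque": the same for the moment, N m; "grip_width": opening from 0.0 (shut) to 1.0 (fully open); "grip_force": force on a finger pad.
Only numpy, scipy, OpenCV 4.12 (cv2) and the standard library are available. Lean on these libraries where they do the work, as an engineer would, in place of code of your own. Each camera call takes 0.05 s, during which the arm holds its last target. There are 200 camera calls.

## Working session

There is one attempt and no reset: what is moved stays moved. The work goes in short steps, Python scripts to look and compute and a tool call to move; the robot and the scene stay as the last step left them, time stands still between calls to the robot, and variables do not carry over. Pictures are saved under pics/ and viewed, at most 10 in all, crops included, and the job is handed in when it is done.

Besides the shell and the picture viewer there is one more tool, called after "Request:" as name(argument=value, ...) on one line, values as JSON. drive_tool: Moves the arm, as the interface text tells. Shifts and turns lie within -1 to 1; 1 stands for 0.1 m of shift or pi/4 rad of turn. Its arguments: {"type":"object","properties":{"commands":{"type":"string"},"force":{"type":"number"}},"required":["commands"]}

```bash
mkdir -p pics; cat > h.py <<'E'
import numpy as np, cv2
from scipy.spatial.transform import Rotation as R
from rig import sense, capture, finish_job, boxes_of, tips_ahead
def Rq(q): return R.from_quat([q[1],q[2],q[3],q[0]]).as_matrix()
def cam(p,st=None):
    if 'tool_from_camera' in p:
        T=np.array(p['tool_from_camera']); Rt=Rq(st['ee_rot'])
        return Rt@T[:3,:3], Rt@T[:3,3]+np.array(st['eef_pos'])
    a=np.array(p['attitude']); 
    return (Rq(a) if a.size==4 else a.reshape(3,3)), np.array(p['position'])
def f(p): return 210/np.tan(np.radians(p['fov_y']/2))
def ray(p,uv,st=None):
    M,o=cam(p,st); d=(np.array(uv,float)-[p['cx'],p['cy']])/f(p); s=d.copy()
    for _ in range(20): s=d/(1+p['k1']*(s@s))
    return o, M@np.array([s[0],s[1],1.])
def onz(p,uv,z,st=None):
    o,d=ray(p,uv,st); return o+d*(z-o[2])/d[2]
def proj(p,X,st=None):
    M,o=cam(p,st); c=M.T@(np.array(X)-o); s=c[:2]/c[2]; s=s*(1+p['k1']*(s@s))
    return s*f(p)+[p['cx'],p['cy']]
def tri(rs):
    A=0;b=0
    for o,d in rs:
        d=d/np.linalg.norm(d);P=np.eye(3)-np.outer(d,d);A=A+P;b=b+P@o
    return np.linalg.solve(A,b)
E
python3 - <<'E'
from h import *
st=sense();print(st)
for n in ['scene','side','wrist']:
    p=capture(n);cv2.imwrite(f'pics/{n}0.png',p['pixels'])
    print(n,{k:v for k,v in p.items() if k!='pixels'})
    for o in ['tin','lid','pear','bust','cast_hand','tool_pot','spatula','lid_grip','lid_lug','tin_gap','pear_neck','tin_mouth','tin_notch']:
        try: print(o,[(np.round(b['position']).tolist(),round(b['confidence'],2)) for b in boxes_of(p,o)])
        except Exception as e: print(o,e)
E
```

```text
{'time_s': 0.0, 'joints': array([-1.40742605e+00,  3.13466294e-01,  1.49845782e+00, -1.81977615e-05,
        1.33103035e+00, -2.23405649e-01]), 'dq': array([-2.61925849e-04, -1.17605989e-03,  1.29229928e-04,  1.16344794e-03,
        6.98735789e-04,  3.13818688e-05]), 'tau': array([ 1.90967978e-03, -4.12267542e+01, -2.59739882e+01, -1.36615363e-04,
        4.17697869e-03, -1.44598300e-05]), 'eef_pos': array([ 197.97258856, -485.97236149,  247.71892916]), 'ee_rot': array([-6.80864476e-04,  9.81358110e-01,  1.92186880e-01,  1.16030138e-05]), 'force': array([ 0.27581239,  0.18469218, -0.61020637]), 'wrist_torque': array([-0.0250693 ,  0.00672316, -0.03359774]), 'grip_force': 0.0, 'grip_width': 1.000788813602225}
scene {'fov_y': 52.31428508368449, 'cx': 280.4599402565666, 'cy': 210.0058802922711, 'k1': -0.07892250458533864, 'position': array([1053.35300727, -401.26774014, 1121.11936383]), 'attitude': array([-0.2422868 ,  0.86527705,  0.42312295, -0.11644614]), 'shot': 1}
tin [([309.0, 144.0], 0.9), ([291.0, 212.0], 0.69)]
lid [([138.0, 256.0], 0.93), ([205.0, 263.0], 0.82), ([184.0, 214.0
[... 1647 characters left out ...]
0618, 'cy': 205.20944440986895, 'k1': -0.05888853732557706, 'tool_from_camera': array([[-5.02592292e-04, -9.65171426e-01, -2.61617786e-01,
         6.78515207e+01],
       [ 9.99999841e-01, -5.52370922e-04,  1.16736783e-04,
         4.40688978e-02],
       [-2.57181065e-04, -2.61617686e-01,  9.65171550e-01,
        -1.26074245e+02],
       [ 0.00000000e+00,  0.00000000e+00,  0.00000000e+00,
         1.00000000e+00]]), 'shot': 3}
tin []
lid [([271.0, 19.0], 0.82), ([121.0, 4.0], 0.59)]
pear []
bust []
cast_hand []
tool_pot []
spatula []
lid_grip [([119.0, 1.0], 0.95), ([269.0, 17.0], 0.89)]
lid_lug [([118.0, 5.0], 0.89), ([272.0, 21.0], 0.61)]
tin_gap []
pear_neck []
tin_mouth []
tin_notch []
```

```bash
python3 - <<'E'
import cv2,numpy as np
a=cv2.imread('pics/scene0.png')
cv2.imwrite('pics/scene0c.png',cv2.resize(a[90:350,90:450],(800,578),interpolation=cv2.INTER_CUBIC))
a=cv2.imread('pics/side0.png')
cv2.imwrite('pics/side0c.png',cv2.resize(a[130:370,110:430],(800,600),interpolation=cv2.INTER_CUBIC))
E
```

```text
(no output)
```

View pics/scene0c.png

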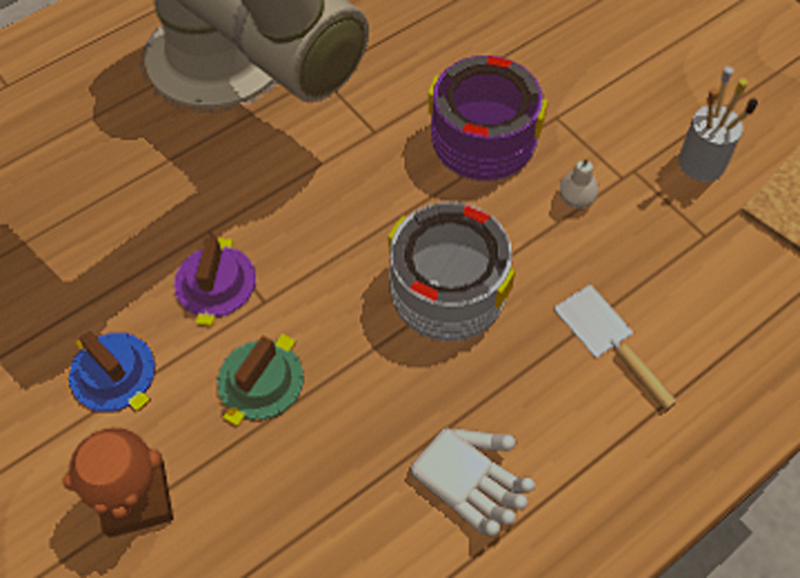

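View pics/side0c.png

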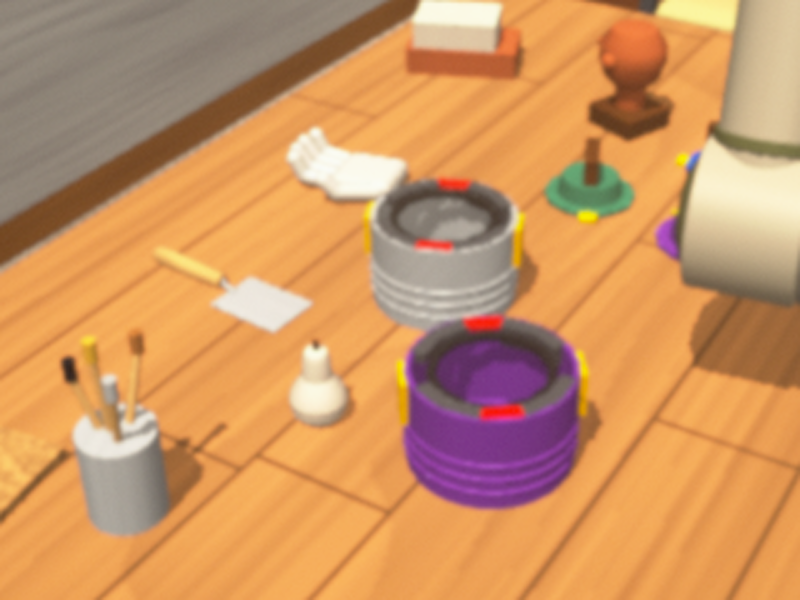

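The scene crop shows three lid shapes: green at scene pixel (205,260), purple at (184,214) and blue at (138,256). There are two tin shapes: grey steel at (291,205) and purple at (309,144). There is one pear, at (350,174), and the white cast hand is not the pear. I choose the green lid, the grey tin and the pear; these crops confirm the choice by colour.

```bash
python3 - <<'E'
from h import *
p=capture('scene');s=capture('side')
S=lambda x,y:(90+x/2.222,90+y/2.222)
D=lambda x,y:(110+x/2.5,130+y/2.5)
pr=lambda n,v:print(n,np.round(v,1))
for q in [(476,214),(425,290)]: pr('red scene',onz(p,S(*q),101))
for q in [(454,184),(434,245)]: pr('red side',onz(s,D(*q),101))
for q in [(397,228),(505,287)]: pr('yel scene z80',onz(p,S(*q),80))
for q in [(370,228),(520,240)]: pr('yel side z80',onz(s,D(*q),80))
pr('pear tip',tri([ray(p,S(584,163)),ray(s,D(315,344))]))
pr('pear belly',tri([ray(p,S(579,188)),ray(s,D(319,397))]))
for q in [(286,342),(234,417)]: pr('lug scene z7',onz(p,S(*q),7))
pr('lug side',onz(s,D(588,217),7))
pr('bar top ends',[onz(p,S(*q),66) for q in [(267,343),(242,378)]])
pr('bust',onz(p,S(110,465),90));pr('pot',onz(p,S(718,125),100)); pr('other tin',onz(p,S(488,95),101))
pr('blue',onz(p,S(112,372),7));pr('purple lid',onz(p,S(215,282),7))
E
```

```text
red scene [547.5  84.6 101. ]
red scene [596.5 -37.8 101. ]
red side [590.  -31.4 101. ]
red side [543.2  87.4 101. ]
yel scene z80 [490.7  -1.6  80. ]
yel scene z80 [645.8  52.4  80. ]
yel side z80 [636.5  64.4  80. ]
yel side z80 [489.1   3.8  80. ]
pear tip [563.5 265.5  81.6]
pear belly [562.6 267.3  21.1]
lug scene z7 [ 504.7 -196.5    7. ]
lug scene z7 [ 552.3 -307.     7. ]
lug side [ 498.4 -189.8    7. ]
bar top ends [[ 520.4 -226.8   66. ]
 [ 541.6 -277.    66. ]]
bust [ 552.9 -458.2   90. ]
pot [638.2 449.3 100. ]
other tin [400.9 228.1 101. ]
blue [ 402.6 -399.8    7. ]
purple lid [ 369.3 -222.5    7. ]
```

Request:
drive_tool(commands="0.18 0.37 0 0 0 0 100;0.18 0.37 0 0 0 0 100;0.18 0.37 0 0 0 0 100;0.18 0.37 0 0 0 0 100;0.18 0.37 0 0 0 0 100;0.18 0.37 0 0 0 0 100;0.18 0.37 0 0 0 0 100;0.18 0.37 0 0 0 0 100;0.18 0.37 0 0 0 0 100;0.18 0.37 0 0 0 0 100;0.18 0.37 0 0 0 0 100;0.18 0.37 0 0 0 0 100;0.18 0.37 0 0 0 0 100;0.18 0.37 0 0 0 0 100;0.18 0.37 0 0 0 0 100;0.18 0.37 0 0 0 0 100;0.18 0.37 0 0 0 0 100;0.18 0.37 0 0 0 0 100;0.18 0.37 0 0 0 0 100;0.18 0.37 0 0 0 0 100", force=25)

```text
time_s: 3.87
eef_pos: [558.4, 256.0, 248.2]
ee_rot: [0.0, 0.981, 0.192, 0.0]
force: [0.8, -0.1, -0.3]
grip_width: 1.001
grip_force: 0.0
```

Request:
drive_tool(commands="0 0 0 0 0 0 100;0 0 0 0 0 0 100;0 0 0 0 0 0 100")

```text
time_s: 4.12
eef_pos: [557.8, 253.4, 248.1]
ee_rot: [0.0, 0.981, 0.192, -0.0]
force: [-0.0, 0.3, -1.0]
grip_width: 1.003
grip_force: 0.0
```

```bash
python3 - <<'E'
from h import *
st=sense();p=capture('wrist');cv2.imwrite('pics/w1.png',p['pixels'])
print(st['eef_pos'],st['joints'],tips_ahead() if callable(tips_ahead) else tips_ahead)
for o in ['pear','tin']:
  for b in boxes_of(p,o): print(o,b['position'],b['confidence'])
for z in (0,64,88): print(z,proj(p,[563,266,z],st))
for b in boxes_of(p,'pear'): print([onz(p,b['position'],z,st) for z in (24,44)])
E
```

```text
[557.81997868 253.37491661 248.05997708] [ 2.35477269e-01  5.10534060e-01  1.21002838e+00 -2.58055292e-04
  1.42168823e+00  1.41943201e+00] 17.0
pear [270.3, 172.8] 0.94
tin [249.1, 292.3] 0.94
tin [468.6, 240.2] 0.8
0 [269.75235921 172.74157042]
64 [268.26503196 181.96571447]
88 [267.54480479 186.43591228]
[array([566.88722044, 266.19576146,  24.        ]), array([569.96409754, 266.92637981,  44.        ])]
```

View pics/w1.png

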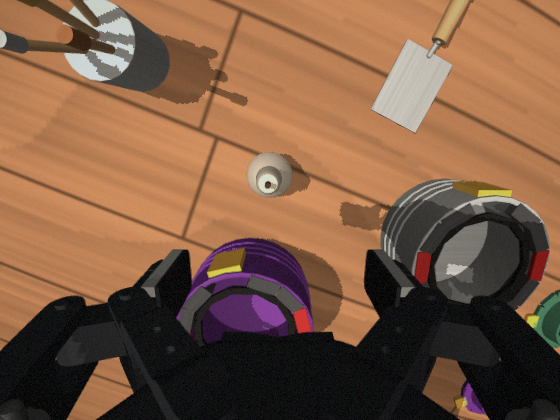

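The wrist view shows the pear's stem at pixel (267,184), where (563,266,88) projects to (267.5,186). That fits, so I descend and grasp.

Request:
drive_tool(commands="0.06 0.13 0 0 0 0 100;0 0 -0.3 0 0 0 100;0 0 -0.3 0 0 0 100;0 0 -0.3 0 0 0 100;0 0 -0.3 0 0 0 100;0 0 -0.3 0 0 0 100;0 0 -0.2 0 0 0 100;0 0 -0.15 0 0 0 100;0 0 0 0 0 0 100;0 0 0 0 0 0 30;0 0 0 0 0 0 20;0 0 0 0 0 0 20;0 0 0 0 0 0 20;0 0 0 0 0 0 20;0 0 0 0 0 0 20;0 0 0 0 0 0 20;0 0 0 0 0 0 20;0 0 0 0 0 0 20", force=25)

```text
time_s: 5.82
eef_pos: [564.4, 267.1, 64.5]
ee_rot: [-0.0, 0.981, 0.192, 0.001]
force: [-2.2, 0.5, 5.7]
grip_width: 0.318
grip_force: 34.1
```

Request:
drive_tool(commands="0 0 0.1 0 0 0 20;0 0 0.3 0 0 0 20;0 0 0.4 0 0 0 20;0 0 0.3 0 0 0 20;0 0 0.2 0 0 0 20;0 -0.1 0 0 0 0 20;0 -0.2 0 0 0 0 20;0 -0.3 0 0 0 0 20;0 -0.3 0 0 0 0 20;0 -0.3 0 0 0 0 20;0 -0.3 0 0 0 0 20;0 -0.3 0 0 0 0 20;0 -0.3 0 0 0 0 20;0 -0.2 0 0 0 0 20;0 -0.1 0 0 0 0 20;0 0 0 0 0 0 20;0 0 0 0 0 0 20;0 0 0 0 0 0 20")

```text
time_s: 7.32
eef_pos: [563.8, 27.9, 193.0]
ee_rot: [-0.0, 0.981, 0.193, -0.0]
force: [-0.9, 0.7, -2.7]
grip_width: 0.319
grip_force: 33.1
```

```bash
python3 - <<'E'
from h import *
st=sense();p=capture('wrist');cv2.imwrite('pics/w2.png',p['pixels'])
print(st['eef_pos'],st['grip_width'],st['joints'])
def red(p,z,st,box=None):
    hsv=cv2.cvtColor(p['pixels'],cv2.COLOR_BGR2HSV)
    m=((hsv[...,0]<6)|(hsv[...,0]>174))&(hsv[...,1]>200)&(hsv[...,2]>120)
    n,l,s,c=cv2.connectedComponentsWithStats(m.astype(np.uint8))
    for i in range(1,n):
        if s[i,4]>25: print('red',s[i,4],c[i].round(1),onz(p,c[i],z,st)[:2].round(1))
    m=(abs(hsv[...,0].astype(int)-27)<5)&(hsv[...,1]>180)&(hsv[...,2]>120)
    n,l,s,c=cv2.connectedComponentsWithStats(m.astype(np.uint8))
    for i in range(1,n):
        if s[i,4]>25: print('yel',s[i,4],c[i].round(1),onz(p,c[i],80,st)[:2].round(1),onz(p,c[i],5,st)[:2].round(1))
for n in ['wrist','scene','side']:
    q=p if n=='wrist' else capture(n); print(n); red(q,101,st if n=='wrist' else None)
E
```

```text
[563.83461678  27.88591422 192.99707312] 0.3187036967842624 [-1.58233634e-01  4.45854813e-01  1.45575179e+00  3.69532981e-04
  1.24061420e+00  1.02462359e+00]
wrist
red 76 [ 63.2 275. ] [444.7 178.3]
red 91 [ 68.3 292. ] [429.8 171. ]
scene
red 29 [305.1 186.7] [550.1  85.7]
red 47 [281.2 220.6] [596.6 -37.9]
yel 26 [317.3 216.3] [638.8  58.3] [608.9  91.4]
yel 32 [151.9 270.1] [ 496.6 -393.2] [ 456.5 -392.6]
yel 37 [194.9 277.4] [ 583.8 -313.4] [ 549.9 -307.1]
side
red 46 [303.  259.3] [434.2 180.9]
red 54 [310.1 294.1] [359.4 282.9]
yel 26 [269.7 279.2] [474.4 260.5] [528.4 178.3]
```

View pics/w2.png

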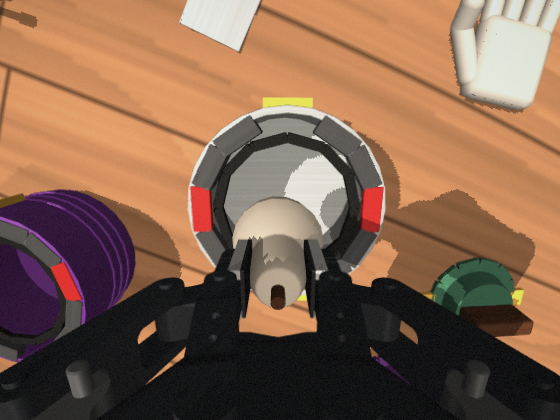

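The wrist view shows the steel tin below, with red rim pieces at (201,209) and (372,209), the yellow bar at (288,103), and the pear held upright.

```bash
python3 - <<'E'
from h import *
st=sense();p=capture('wrist')
a,b=[onz(p,q,101,st) for q in [(201,209),(372,209)]]
print(a,b,(a+b)/2,np.linalg.norm(a-b),np.degrees(np.arctan2(*(a-b)[1::-1])),'goal TCP shift',((a+b)/2-st['eef_pos'])[:2])
y=onz(p,(288,103),101,st);print(y,np.degrees(np.arctan2(*(y-(a+b)/2)[1::-1])))
g=p['pixels']; cv2.imwrite('pics/w2c.png',cv2.resize(g[80:320,170:410],(600,600)))
for c in [(569,27),(571,26),(573,26)]:
  t=np.linspace(0,2*np.pi,200);print(c,[(v.min(0).round(),v.max(0).round()) for v in [np.array([proj(p,[c[0]+78*np.cos(x),c[1]+78*np.sin(x),101],st) for x in t])]])
E
```

```text
[546.6855863   85.03201948 101.        ] [597.08450435 -38.37124102 101.        ] [571.88504532  23.33038923 101.        ] 133.298220700226 112.21551291669593 goal TCP shift [ 7.92244018 -4.52764687]
[644.52538063  52.60462957 101.        ] 21.94956044682428
(569, 27) [(array([181., 105.]), array([381., 299.]))]
(571, 26) [(array([183., 103.]), array([383., 297.]))]
(573, 26) [(array([183., 100.]), array([384., 295.]))]
```

Request:
drive_tool(commands="0.08 -0.045 0 0 0 0 20;0 0 -0.1 0 0 0 20;0 0 -0.2 0 0 0 20;0 0 -0.2 0 0 0 20;0 0 -0.2 0 0 0 20;0 0 -0.2 0 0 0 20;0 0 -0.15 0 0 0 20;0 0 -0.1 0 0 0 20;0 0 -0.04 0 0 0 20;0 0 0 0 0 0 20;0 0 0 0 0 0 20;0 0 0 0 0 0 20")

```text
time_s: 8.52
eef_pos: [572.5, 22.3, 75.2]
ee_rot: [0.0, 0.981, 0.192, 0.001]
force: [0.2, 0.1, -2.0]
grip_width: 0.32
grip_force: 33.1
```

Request:
drive_tool(commands="0 0.01 -0.03 0 0 0 20;0 0 -0.02 0 0 0 20;0 0 -0.01 0 0 0 20;0 0 0 0 0 0 20;0 0 0 0 0 0 20")

```text
time_s: 8.93
eef_pos: [572.5, 23.4, 69.5]
ee_rot: [0.0, 0.981, 0.192, 0.001]
force: [-2.8, 0.2, 8.0]
grip_width: 0.318
grip_force: 34.8
```

Request:
drive_tool(commands="0 0 0.005 0 0 0 36;0 0 0 0 0 0 40;0 0 0 0 0 0 46;0 0 0 0 0 0 52;0 0 0 0 0 0 52;0 0 0 0 0 0 52;0 0 0.1 0 0 0 52;0 0 0.2 0 0 0 52;0 0 0.3 0 0 0 52;0 0 0.3 0 0 0 52;0 0 0.3 0 0 0 52;0 0 0.3 0 0 0 52;0 0 0.1 0 0 0 52;0 0 0 0 0 0 52;0 0 0 0 0 0 52")

```text
time_s: 10.18
eef_pos: [571.8, 23.3, 228.5]
ee_rot: [-0.0, 0.981, 0.192, -0.0]
force: [-0.4, -0.9, -1.1]
grip_width: 0.521
grip_force: 0.0
```

```bash
python3 - <<'E'
from h import *
st=sense();p=capture('wrist');g=p['pixels']; cv2.imwrite('pics/w3.png',g)
print(st['eef_pos'],st['grip_width'])
for z in (93,5): print(z,proj(p,[572,23.5,z],st))
E
```

```text
[571.81210376  23.30416467 228.51070451] 0.52105781471817
93 [277.24597655 201.73800461]
5 [277.27947572 183.58998246]
```

View pics/w3.png

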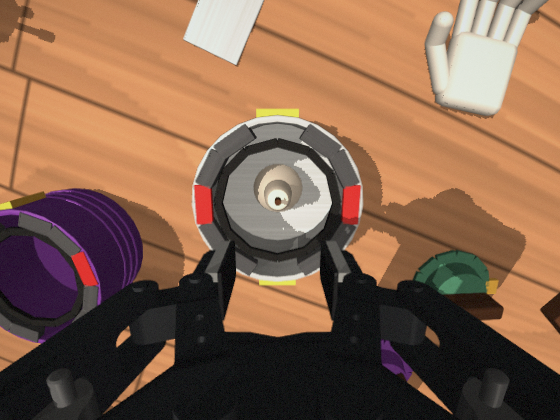

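The pear stands upright in the tin. Its stem is at (277,200), centred between the red pieces at (204,204) and (351,204). Next, the green lid.

Request:
drive_tool(commands="-0.034 -0.212 0 0 0 0.155 60;-0.034 -0.212 0 0 0 0.155 80;-0.034 -0.212 0 0 0 0.155 100;-0.034 -0.212 0 0 0 0.155 100;-0.034 -0.212 0 0 0 0.155 100;-0.034 -0.212 0 0 0 0.155 100;-0.034 -0.212 0 0 0 0.155 100;-0.034 -0.212 0 0 0 0.155 100;-0.034 -0.212 0 0 0 0.155 100;-0.034 -0.212 0 0 0 0.155 100;-0.034 -0.212 0 0 0 0.155 100;-0.034 -0.212 0 0 0 0.155 100;-0.034 -0.212 0 0 0 0.155 100;0 0 0 0 0 0 100;0 0 0 0 0 0 100;0 0 0 0 0 0 100")

```text
time_s: 11.57
eef_pos: [527.6, -251.6, 227.6]
ee_rot: [-0.001, 0.554, 0.833, 0.0]
force: [-1.2, -0.2, -0.2]
grip_width: 0.993
grip_force: 0.0
```

```bash
python3 - <<'E'
from h import *
st=sense();p=capture('wrist');g=p['pixels']; cv2.imwrite('pics/w4.png',g)
Rt=Rq(st['ee_rot']);print(st['eef_pos'],'yaw',np.degrees(np.arctan2(Rt[1,0],Rt[0,0])),Rt[2],st['joints'])
for z in (0,52,66): print(z,proj(p,[528,-252,z],st))
E
```

```text
[ 527.64405934 -251.61336827  227.61722055] yaw 112.72559423987359 [ 2.10720666e-03 -9.39755312e-04 -9.99997338e-01] [-6.45358491e-01  4.60973467e-01  1.33949743e+00  2.58334097e-04
  1.34341526e+00 -1.04205445e+00]
0 [276.32781482 182.39572658]
52 [276.12611204 191.51146344]
66 [276.06009888 194.49667052]
```

View pics/w4.png

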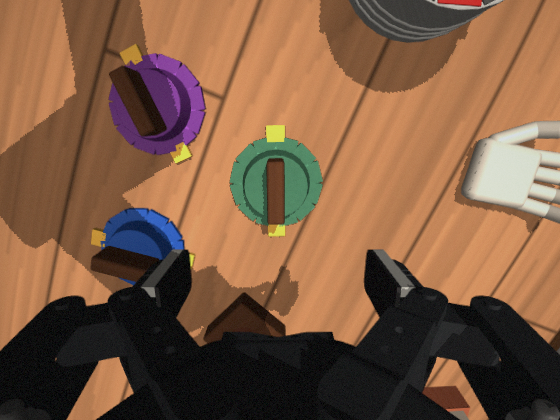

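The green lid is at (276,182), with its bar vertical in the image and the lugs at (276,133) and (277,230). It sits about 2.5 mm further along the bar than predicted, so I correct for that and grasp.

Request:
drive_tool(commands="-0.01 0.023 0 0 0 0 100;0 0 -0.2 0 0 0 100;0 0 -0.3 0 0 0 100;0 0 -0.3 0 0 0 100;0 0 -0.3 0 0 0 100;0 0 -0.3 0 0 0 100;0 0 -0.2 0 0 0 100;0 0 -0.1 0 0 0 100;0 0 -0.04 0 0 0 100;0 0 0 0 0 0 100;0 0 0 0 0 0 40;0 0 0 0 0 0 20;0 0 0 0 0 0 10;0 0 0 0 0 0 10;0 0 0 0 0 0 10;0 0 0 0 0 0 10;0 0 0 0 0 0 10;0 0 0 0 0 0 10;0 0 0 0 0 0 10;0 0 0 0 0 0 10", force=70)

```text
time_s: 13.28
eef_pos: [527.0, -250.2, 55.4]
ee_rot: [0.0, 0.553, 0.833, -0.0]
force: [-1.6, -0.6, 6.6]
grip_width: 0.198
grip_force: 69.5
```

Request:
drive_tool(commands="0 0 0.1 0 0 0 10;0 0 0.3 0 0 0 10;0 0 0.4 0 0 0 10;0 0 0.4 0 0 0 10;0 0 0.2 0 0 0 10;0 0 0.1 0 0 0 10")

```text
time_s: 13.78
eef_pos: [527.5, -250.3, 208.5]
ee_rot: [0.002, 0.553, 0.833, -0.0]
force: [0.4, 0.7, -3.4]
grip_width: 0.2
grip_force: 69.0
```

Request:
drive_tool(commands="0.035 0.21 0 0 0 0.152 10;0.035 0.21 0 0 0 0.152 10;0.035 0.21 0 0 0 0.152 10;0.035 0.21 0 0 0 0.152 10;0.035 0.21 0 0 0 0.152 10;0.035 0.21 0 0 0 0.152 10;0.035 0.21 0 0 0 0.152 10;0.035 0.21 0 0 0 0.152 10;0.035 0.21 0 0 0 0.152 10;0.035 0.21 0 0 0 0.152 10;0.035 0.21 0 0 0 0.152 10;0.035 0.21 0 0 0 0.152 10;0.035 0.21 0 0 0 0.152 10;0 0 0 0 0 0 10;0 0 0 0 0 0 10;0 0 0 0 0 0 10")

```text
time_s: 15.12
eef_pos: [571.9, 22.7, 203.9]
ee_rot: [-0.001, -0.188, 0.982, 0.0]
force: [0.2, 0.5, -2.7]
grip_width: 0.199
grip_force: 69.0
```

```bash
python3 - <<'E'
from h import *
st=sense();p=capture('wrist');g=p['pixels']; cv2.imwrite('pics/w5.png',g)
Rt=Rq(st['ee_rot']);yaw=np.arctan2(Rt[1,0],Rt[0,0]);print(st['eef_pos'],'yaw',np.degrees(yaw),st['grip_width'],st['joints'])
e=np.array(st['eef_pos']);u=np.array([np.cos(yaw),np.sin(yaw),0])
L=e-[0,0,55.4]
print('lug exp',proj(p,L+68*u+[0,0,7],st),proj(p,L-68*u+[0,0,7],st))
T=np.array([572,23.5,101]);
for s in(1,-1): print('gap exp',proj(p,T+68*s*u,st),'bar',proj(p,T+78*s*u+[0,0,0],st))
hsv=cv2.cvtColor(g,cv2.COLOR_BGR2HSV)
m=(abs(hsv[...,0].astype(int)-27)<5)&(hsv[...,1]>150)&(hsv[...,2]>80)
n,l,s,c=cv2.connectedComponentsWithStats(m.astype(np.uint8))
for i in range(1,n):
    if s[i,4]>25: print('yel',s[i],c[i].round(1))
E
```

```text
[571.91657737  22.65488305 203.8807089 ] yaw -158.33359235005761 0.19922588269532415 [-1.64928678e-01  4.53335828e-01  1.41463645e+00 -2.37505656e-04
  1.27548324e+00 -2.11380516e+00]
lug exp [277.49660429 120.05532922] [277.58349684 322.62700565]
gap exp [278.44293622 122.10772467] bar [278.44650126 108.36478378]
gap exp [278.38174363 283.18042984] bar [278.37677098 293.17792642]
yel [254 101  48  10 365] [277.5 104.8]
yel [260 126  37  33 957] [276.5 139.2]
```

View pics/w5.png

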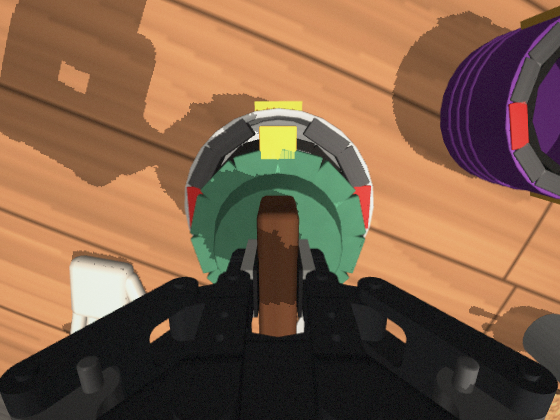

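The lug's outer edge is at row 126 where I expected 120, so the lid is offset a few mm along the bar. I'll check this against the pre-grasp picture and the outside cameras.

```bash
python3 - <<'E'
from h import *
from scipy.optimize import least_squares
def yel(g,lo=40):
    hsv=cv2.cvtColor(g,cv2.COLOR_BGR2HSV)
    m=(abs(hsv[...,0].astype(int)-27)<6)&(hsv[...,1]>150)&(hsv[...,2]>80)
    n,l,s,c=cv2.connectedComponentsWithStats(m.astype(np.uint8))
    return [(s[i].tolist(),c[i].round(1).tolist()) for i in range(1,n) if s[i,4]>lo]
st=sense();pw=capture('wrist')
q={'eef_pos':[527.64,-251.61,227.62]}
r=R.from_euler('z',112.73,degrees=True)*R.from_rotvec([np.pi,0,0]);x=r.as_quat();q['ee_rot']=[x[3],x[0],x[1],x[2]]
print('w4',yel(cv2.imread('pics/w4.png')))
u=np.array([np.cos(np.radians(112.73)),np.sin(np.radians(112.73)),0])
for d in (0,3,6):
    C=np.array([528,-252,0])+d*u
    print(d,[proj(pw,C+s*68*u+[0,0,z],q).round(1) for s in(1,-1) for z in (7,)])
p=capture('scene');s=capture('side')
print('scene',yel(p['pixels'],12));print('side',yel(s['pixels'],12))
e=np.array(st['eef_pos']);w=np.radians(-158.33);u=np.array([np.cos(w),np.sin(w),0])
for d in(0,-4):
  for n,k in (('sc',p),('si',s)): print(d,n,[proj(k,e-[0,0,55.4-3.5]+(d+g*62)*u).round(1) for g in(1,-1)])
cv2.imwrite('pics/sc5.png',np.hstack([cv2.resize(p['pixels'][130:280,220:370],(400,400)),cv2.resize(s['pixels'][140:290,210:360],(400,400))]))
E
```

```text
w4 [([266, 125, 19, 17, 313], [275.0, 132.8]), ([174, 146, 18, 17, 155], [182.6, 154.4]), ([268, 225, 17, 12, 119], [277.7, 231.5]), ([189, 254, 5, 13, 45], [191.0, 259.3])]
0 [array([277.7, 123.3]), array([277.7, 234.8])]
3 [array([277.7, 120.6]), array([277.7, 232.6])]
6 [array([277.7, 117.9]), array([277.7, 230.4])]
scene [([0, 0, 11, 23, 188], [4.1, 10.5]), ([331, 135, 6, 17, 31], [333.2, 141.8]), ([265, 180, 13, 18, 62], [272.2, 186.4]), ([188, 197, 7, 5, 23], [191.3, 198.7]), ([310, 199, 8, 9, 42], [313.7, 202.8]), ([314, 211, 8, 11, 34], [317.4, 216.4]), ([179, 232, 7, 4, 27], [181.9, 233.6]), ([149, 267, 8, 8, 38], [152.1, 270.2])]
side [([261, 191, 7, 7, 34], [264.0, 194.1]), ([380, 191, 5, 6, 21], [382.0, 193.2]), ([305, 195, 8, 7, 45], [308.9, 198.0]), ([418, 198, 6, 6, 24], [420.2, 200.8]), ([255, 211, 4, 10, 18], [256.6, 214.9]), ([316, 215, 4, 20, 39], [317.2, 223.1]), ([397, 234, 6, 5, 25], [399.3, 236.1]), ([143, 264, 5, 4, 16], [144.9, 265.7]), ([341, 270, 5, 15, 35], [343.0, 276.7]), ([268, 274, 4, 16, 40], [269.8, 280.9])]
0 sc [array([273.7, 183.6]), array([313.4, 203. ])]
0 si [array([311. , 198.6]), array([263.6, 194.8])]
-4 sc [array([274.9, 184.2]), array([314.7, 203.6])]
-4 si [array([309.4, 198.5]), array([262.1, 194.7])]
```

View pics/sc5.png

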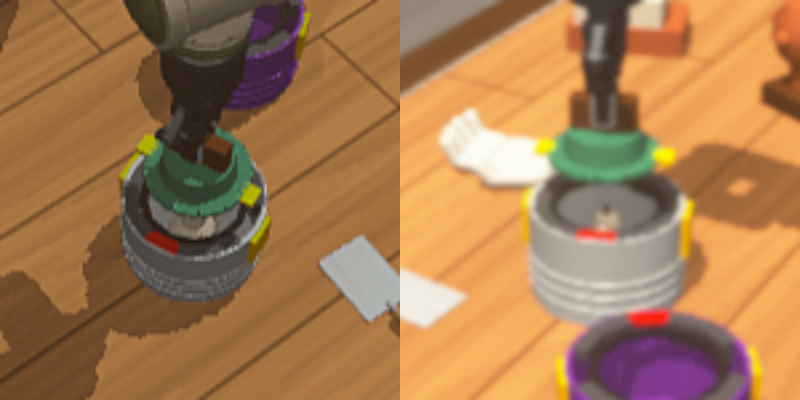

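Request:
drive_tool(commands="-0.03 -0.005 0 0 0 0 10;0 0 -0.1 0 0 0 10;0 0 -0.15 0 0 0 10;0 0 -0.1 0 0 0 10;0 0 -0.07 0 0 0 10;0 0 0 0 0 0 10;0 0 0 0 0 0 10")

```text
time_s: 15.9
eef_pos: [569.3, 22.4, 162.7]
ee_rot: [-0.0, -0.189, 0.982, 0.0]
force: [-0.6, 0.2, -3.6]
grip_width: 0.198
grip_force: 68.9
```

```bash
python3 - <<'E'
from h import *
st=sense();p=capture('wrist');g=p['pixels']
Rt=Rq(st['ee_rot']);yaw=np.arctan2(Rt[1,0],Rt[0,0]);print(st['eef_pos'],'yaw',np.degrees(yaw))
cv2.imwrite('pics/w6.png',cv2.resize(g[60:280,170:390],(600,600),interpolation=cv2.INTER_CUBIC))
u=np.array([np.cos(yaw),np.sin(yaw),0]);T=np.array([572,23.5,0])
f1=lambda r,z:((proj(p,T+r*u+[0,0,z],st)-[170,60])*600/220).round()
print('lug tip exp (centred), z=107:',f1(68,108),'gap outer 72@101',f1(72,101),'78@101',f1(78,101))
E
```

```text
[569.32545899  22.42615235 162.65259711] yaw -158.24737288262085
lug tip exp (centred), z=107: [293. 178.] gap outer 72@101 [293. 160.] 78@101 [293. 132.]
```

View pics/w6.png

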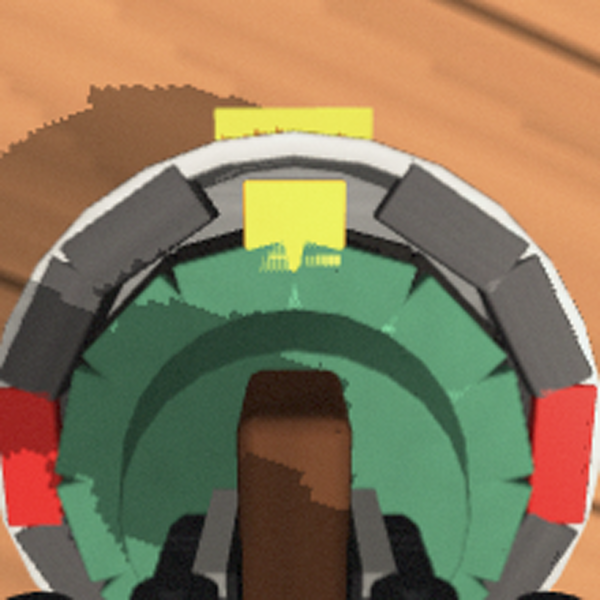

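The lug at (295,180 in the crop) sits centred in the gap between the grey rim pieces. I nudge it 1.5 mm along the bar and lower.

Request:
drive_tool(commands="-0.014 -0.005 -0.03 0 0 0 10;0 0 -0.03 0 0 0 10;0 0 -0.03 0 0 0 10;0 0 -0.02 0 0 0 10;0 0 0 0 0 0 10;0 0 0 0 0 0 10;0 0 0 0 0 0 10")

```text
time_s: 16.53
eef_pos: [568.0, 22.0, 151.9]
ee_rot: [0.0, -0.189, 0.982, -0.0]
force: [-0.3, 0.2, -3.3]
grip_width: 0.193
grip_force: 69.1
```

Request:
drive_tool(commands="0 0 -0.03 0 0 0 10;0 0 -0.03 0 0 0 10;0 0 -0.03 0 0 0 10;0 0 0 0 0 0 10;0 0 0 0 0 0 10")

```text
time_s: 16.95
eef_pos: [568.2, 21.9, 143.2]
ee_rot: [0.0, -0.189, 0.982, -0.0]
force: [-0.8, 1.4, 4.5]
grip_width: 0.196
grip_force: 69.9
```

Request:
drive_tool(commands="0 0 -0.03 0 0 0 10;0 0 -0.03 0 0 0 10;0 0 -0.025 0 0 0 10;0 0 0 0 0 0 10;0 0 0 0 0 0 10;0 0 0 0 0 0 10")

```text
time_s: 17.45
eef_pos: [568.2, 21.9, 135.2]
ee_rot: [0.001, -0.189, 0.982, -0.0]
force: [-1.7, -0.1, 8.6]
grip_width: 0.2
grip_force: 70.5
```

Request:
drive_tool(commands="0 0.003 0 0 0 -0.11 10;0 0.004 0 0 0 -0.11 10;0 0.003 0 0 0 -0.11 10;0 0.004 0 0 0 -0.11 10;0 0.003 0 0 0 -0.11 10;0 0.004 0 0 0 -0.11 10;0 0.003 0 0 0 -0.11 10;0 0.004 0 0 0 -0.11 10;0 0.003 0 0 0 -0.11 10")

```text
time_s: 18.2
eef_pos: [568.7, 24.9, 135.5]
ee_rot: [0.001, 0.199, 0.98, -0.0]
force: [-0.5, 0.0, 8.6]
grip_width: 0.197
grip_force: 70.7
```

```bash
python3 - <<'E'
from h import *
st=sense();Rt=Rq(st['ee_rot']);print(st['eef_pos'],np.degrees(np.arctan2(Rt[1,0],Rt[0,0])),st['force'],st['wrist_torque'],st['grip_width'])
E
```

```text
[568.67325794  24.88798769 135.49578881] 157.00986698023868 [-5.25902937e-01  4.54284638e-03  8.59657095e+00] [-0.01857527  0.11341352  0.36282784] 0.19727029714506306
```

Request:
drive_tool(commands="0.002 0.003 0 0 0 -0.11 10;0.003 0.002 0 0 0 -0.11 10;0.002 0.003 0 0 0 -0.11 10;0.003 0.002 0 0 0 -0.11 10;0.002 0.003 0 0 0 -0.11 10;0.003 0.002 0 0 0 -0.11 10;0.002 0.003 0 0 0 -0.11 10;0.003 0.002 0 0 0 -0.11 10;0.002 0.003 0 0 0 -0.11 10;0 0 0 0 0 0 10;0 0 0 0 0 0 10;0 0 0 0 0 0 10")

```text
time_s: 19.2
eef_pos: [570.2, 26.8, 135.2]
ee_rot: [0.0, 0.555, 0.832, -0.0]
force: [-4.2, -2.6, 7.9]
grip_width: 0.2
grip_force: 70.7
```

```bash
python3 - <<'E'
from h import *
st=sense();Rt=Rq(st['ee_rot']);print(st['eef_pos'],np.degrees(np.arctan2(Rt[1,0],Rt[0,0])),st['force'],st['wrist_torque'],st['grip_width'])
E
```

```text
[570.18789662  26.83109009 135.15288006] 112.6172434757028 [-4.21092085 -2.62303194  7.86418686] [-0.40592224  0.73805195 -0.2710017 ] 0.20007532204633371
```

Request:
drive_tool(commands="0 0 0.02 0 0 0 10;0 0 0.02 0 0 0 10;0 0 0.02 0 0 0 10;0 0 0.02 0 0 0 10;0 0 0 0 0 0 10;0 0 0 0 0 0 10;0 0 0 0 0 0 10")

```text
time_s: 19.78
eef_pos: [570.2, 26.9, 142.6]
ee_rot: [0.0, 0.554, 0.832, -0.0]
force: [-2.1, -4.9, 5.0]
grip_width: 0.201
grip_force: 70.2
```

```bash
python3 - <<'E'
from h import *
st=sense();Rt=Rq(st['ee_rot']);print(st['eef_pos'],np.degrees(np.arctan2(Rt[1,0],Rt[0,0])),st['force'],st['wrist_torque'],st['grip_width'])
E
```

```text
[570.20759058  26.89155877 142.62800553] 112.66024950882274 [-2.1435597  -4.89597339  4.99325454] [-0.82850759  0.41241056 -0.16709903] 0.20078264295284687
```

The lid's origin is now 87 mm up, so the lugs are inside the notches. Releasing and retracting.

Request:
drive_tool(commands="0 0 0.005 0 0 0 22;0 0 0 0 0 0 26;0 0 0 0 0 0 35;0 0 0 0 0 0 50;0 0 0 0 0 0 60;0 0 0 0 0 0 60;0 0 0 0 0 0 60;0 0 0.1 0 0 0 60;0 0 0.3 0 0 0 60;0 0 0.4 0 0 0 60;0 0 0.3 0 0 0 60;0 0 0.1 0 0 0 60;0 0 0 0 0 0 60;0 0 0 0 0 0 60;0 0 0 0 0 0 60;0 0 0 0 0 0 60")

```text
time_s: 21.12
eef_pos: [569.6, 27.4, 261.1]
ee_rot: [-0.001, 0.554, 0.832, -0.001]
force: [0.0, -1.1, 0.1]
grip_width: 0.6
grip_force: 0.0
```

```bash
python3 - <<'E'
from h import *
st=sense();p=capture('wrist');g=p['pixels']; print(st['eef_pos'],st['force'])
s=capture('side')['pixels']
cv2.imwrite('pics/w7.png',np.hstack([cv2.resize(g[60:310,150:400],(400,400)),cv2.resize(s[170:270,240:340],(400,400),interpolation=cv2.INTER_CUBIC)]))
E
```

```text
[569.628848    27.43942027 261.06768127] [ 0.0124658  -1.07996163  0.0691709 ]
```

View pics/w7.png

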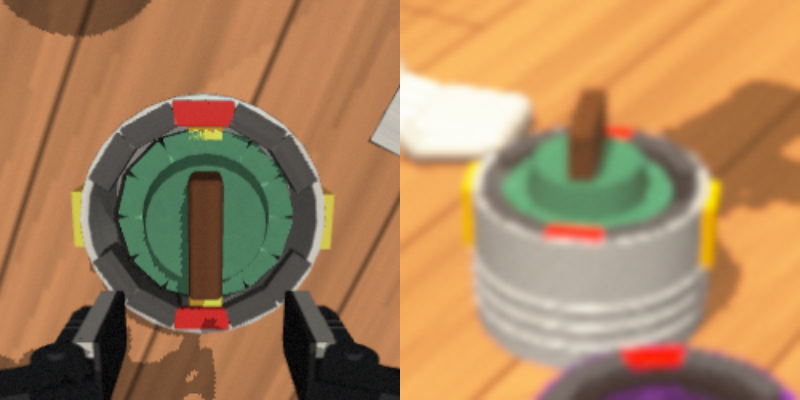

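The lugs at (206,133) and (205,302) sit under the red pieces. The lid is level, and the gripper is clear of it. I'm handing the job in.

```bash
python3 -c "
from h import *
print(finish_job())"
```

```text
the job is handed in; nothing more can be done
None
```

The pear stands upright in the steel tin and the green lid is on with its lugs under the red rim pieces, released and clear of the gripper; I handed the job in at about 21 s of the 64 s, and no verdict was returned.

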